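Snap the fitting lid onto the round food tub

TASK

Close the round food tub: of the three lids lying on the shelf, take the one that fits it by its grip bar, set it on the tub's mouth and press it straight down until it snaps fully home, its flange flat on the rim all round. Leave the tub standing upright and the other two lids where they lie.

Things in the scene. Friction and masses are not known exactly. Their poses are not given: they have to be found in the camera images.
- lid_grip (a point): Centre of the grip bar on the large round grey lid (80 g). Bar: 60 mm long along x, 16 wide along y, 30 tall (15 mm above and below this point), upright on the lid's flat top; z up. Below: flange 128 mm across, 5 thick (underside 20 mm below this point), then a plug 26 mm deep, 88 mm across at its foot, tapering out to 108. The lid starts lying on its plug: this point 46 mm over the shelf.
- tub: Round grey tub, open on top, loose, 0.35 kg: 122 mm across, 75 tall, mouth 112. Origin: centre of its underside, z up. Spring catches inside the rim: a lid set in, turned any way, stops about 12 mm proud (bar centre 107 mm above the origin); a straight push of 12 to 20 N at its middle snaps it home, flange on rim, bar centre at 95 mm. The taper guides a lid up to 8 mm off-centre.
- small_lid_grip (a point): Centre of the grip bar (60 x 16 x 30 mm) of the small round lid, 90 mm across: a bystander, too small for the tub. 40 mm above the shelf.
- square_lid_grip (a point): Centre of the grip bar (60 x 16 x 30 mm) of the square lid, 100 x 100 mm: a bystander, for another tub. 42 mm above the shelf.
There are look-alikes about, which are no part of the job. Leave any green look-alike of the tub alone. Leave any orange look-alike of the part that bears lid_grip alone.

How it is judged:
By the outcome, as a careful person would: the job done as asked, in the order asked, and still so for the second after the job is handed in, with the robot touching nothing.
It also fails if it takes over 38 s, if anything falls off the work surface, if the arm or the gripper's body presses on something with over 40 N, if the wrist force passes 120 N, or if a joint passes its speed limit or range.

ROBOT

A 6-joint arm with a two-finger parallel gripper is mounted at the origin on the work surface. World frame = base frame: x ahead of the robot, y to its left, z up, the work surface at z = 0. Lengths are in m, angles in degrees, forces in N, time in s.
With the tool pointing down it reaches from about 0.375 to 0.75 m from the base axis. Payload 9 kg.
Tool frame: the origin (TCP) lies where the fingers leave the gripper's body, on its centre line; the fingertips stand 73 mm ahead of it and the grasp point (between the pads) lies 54 mm ahead of it (robot.tip_reach is the distance from the TCP to the fingertips, in m); z points along the fingers, y is the line along which they close (so a half turn about z gives the same grasp; the last joint's range is limited). The gripper opens to 85 mm and grips with 20 to 120 N. Pads are 22 mm wide; open, the fingers measure 114 mm over their backs; the gripper's body (76 mm by 85 mm) begins 54 mm behind the grasp point. The pads swing forward as they close: fully open they stand 13 mm farther back than shut.
Start: joints at [64.303, 5.964, 5.575, 89.605, 0, 77.527], TCP at [0.137, 0.584, 0.304] pointing down, gripper open.
Joint ranges: [-171.21, 171.21], [-48.23, 106.86], [-62.78, 66.21], [-105.2, 120.99], [-86.42, 89.51], [-180, 180]. Speed limits (degrees/s): [127.2, 127.2, 147.25, 180, 180, 180].

INTERFACE

Orientations are given as [roll, pitch, yaw] about the fixed x, y, z axes, in that order (R = Rz(yaw) Ry(pitch) Rx(roll)).
In Python, from plant import robot gives the robot as it stands. Calls block until the motion is done:
- robot.move_pose(position, orientation): joint-space move of the TCP to a pose.
- robot.line_to(position, vel=0.15, rotation=None, guard=None): straight line of the TCP; rotation=None keeps the orientation; vel is the mean speed in m/s. With guard (N) it stops when the force on the tool has changed by that much, and returns True; else False.
- robot.goto_joints(angles): joint-space move.
- robot.set_gripper(opening): finger opening in m; the grip force is fixed at half the most; returns when the fingers have stopped.
- robot.pause(seconds).
- robot.ik(position, orientation): joint angles nearest the present ones, or None.
- robot.observe(): the state.
- robot.grab_frame(name): name is "side" or "top" or "wrist"; returns the picture (480x640x3 uint8, blue, green, red); there is no depth.
- robot.get_calibration(name): a dict with "vertical_fov" (degrees; the focal length in pixels is half the picture's height over the tangent of half this angle, whatever the lens; pixels are square), "cx", "cy" (the principal point, pixels), "rvec" (rotation vector, rad) and "tvec" (3), from world to camera coordinates, as OpenCV has them. Camera axes: x right, y down, z forward; pixel columns grow to the right and rows downward; lengths in m; the calibration is good to about 2 mm. A picture is of the moment at which its call begins: read the wrist's pose just before it. get_calibration takes no time and is no camera call; for the wrist camera it gives the pose at the moment of the call.
A pose or a line that the arm cannot do raises robot.IKError and nothing moves.
- robot.job_done(): hands the job in; it is judged then, once.
The state is a dict: "time": time; "q": joint angles; "qvel": joint speeds; "joint_torque": joint torques, N m; "tool_pos": TCP position; "tcp_rot": TCP orientation; "ft_force": force on the tool from outside, world axes, zero at the start; "torque": the same for the moment, N m; "gripper_width": finger opening in m; "gripper_force": force on a finger pad.
Only numpy, scipy, OpenCV 4.12 (cv2) and the standard library are available. Lean on these libraries where they do the work, as an engineer would, in place of code of your own. Each camera call takes 0.05 s, during which the arm holds its last target. There are 200 camera calls.

## Working session

There is one attempt and no reset: what is moved stays moved. The work goes in short steps, each a Python script; the robot and the scene stay as the last script left them, time stands still between calls to the robot, and variables do not carry over. Pictures are saved under pics/ and viewed, at most 10 in all, crops included, and the job is handed in when it is done.

```bash
mkdir -p pics; ls; python3 - <<'E'
from plant import robot
import cv2
for n in("top","side"):
    cv2.imwrite(f"pics/{n}0.png",robot.grab_frame(n)); print(n,robot.get_calibration(n))
print(robot.observe())
E
```

```text
pics
top {'vertical_fov': 46.83065230284752, 'cx': 309.55215132867664, 'cy': 231.16895272750932, 'rvec': array([ 2.12519794, -2.17466461,  0.14082314]), 'tvec': array([-0.06964272,  0.41969987,  1.07708078])}
side {'vertical_fov': 57.389703203660545, 'cx': 316.842020614534, 'cy': 237.7825237168457, 'rvec': array([ 0.22524958, -2.8581012 ,  1.12511076]), 'tvec': array([0.40355737, 0.16909654, 0.73048573])}
{'time': 0.1, 'q': array([6.43009246e+01, 5.99499129e+00, 5.53109042e+00, 8.96055254e+01,
       6.97663955e-04, 7.75273576e+01]), 'qvel': array([ 0.05383143, -0.03698516,  0.16742481, -0.02892125,  0.01602482,
        0.0414635 ]), 'joint_torque': array([ 6.05912763e-03, -5.58205140e+01,  5.04720569e+01,  1.29646590e-02,
       -2.53317539e-04,  1.43124544e-05]), 'tool_pos': array([0.13716325, 0.58388472, 0.30319806]), 'tcp_rot': array([-1.79932363e+02, -1.56754283e-02,  1.66773557e+02]), 'ft_force': array([-0.14666686, -0.17309024, -0.63760922]), 'torque': array([-0.00638799, -0.01001105, -0.01251625]), 'gripper_force': 0.0, 'gripper_width': 0.08553176345890492}
```

View pics/top0.png

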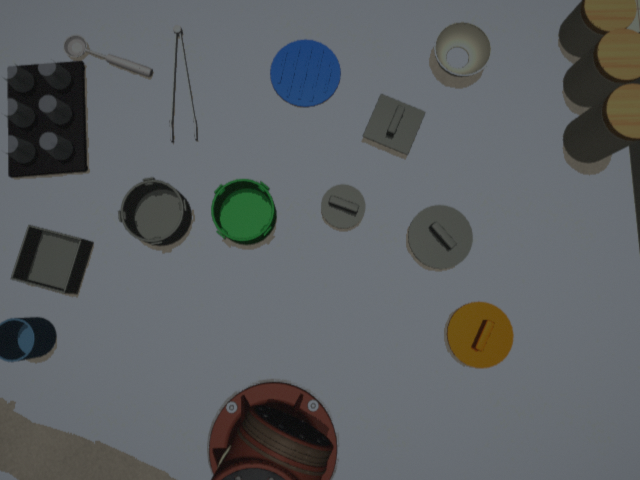

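View pics/side0.png

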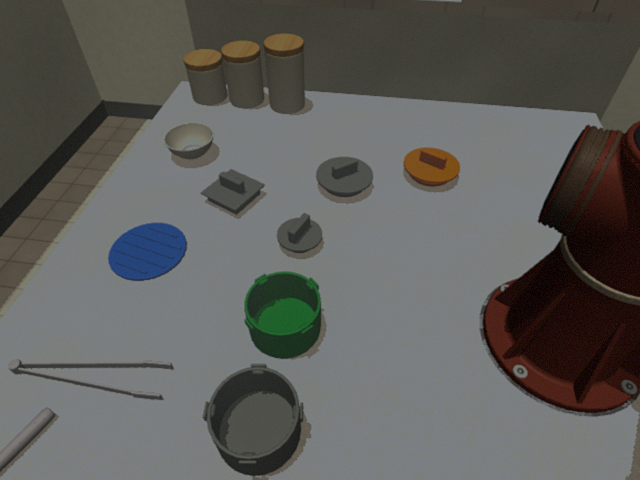

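The top view shows the large grey lid at about (440,237), its bar centre near (443,235). The grey tub is at (155,212), and the green tub and orange lid are decoys. In the side view the large lid is at (345,177) and the grey tub's rim at (255,402).

```bash
cat > h.py <<'E'
import numpy as np, cv2
def cam(c,h=480):
    f=h/2/np.tan(np.radians(c["vertical_fov"])/2); R=cv2.Rodrigues(c["rvec"])[0]; t=np.asarray(c["tvec"])
    return f,R,t,c
def project(c,p):
    f,R,t,c=cam(c); q=R@np.asarray(p,float)+t; return np.array([f*q[0]/q[2]+c["cx"],f*q[1]/q[2]+c["cy"]])
def ray(c,uv):
    f,R,t,c=cam(c); d=R.T@np.array([(uv[0]-c["cx"])/f,(uv[1]-c["cy"])/f,1]); return -R.T@t,d/np.linalg.norm(d)
def onplane(c,uv,z):
    o,d=ray(c,uv); return o+d*(z-o[2])/d[2]
def tri(r1,r2):
    (o1,d1),(o2,d2)=r1,r2; s=np.linalg.lstsq(np.c_[d1,-d2],o2-o1,rcond=None)[0]
    a,b=o1+s[0]*d1,o2+s[1]*d2; return (a+b)/2,np.linalg.norm(a-b)
def planepts(c,pts,z): return np.array([onplane(c,p,z) for p in pts])[:,:2]
E
python3 - <<'E'
from plant import robot
from h import *
T,S=[robot.get_calibration(n) for n in("top","side")]
p,g=tri(ray(T,(443,235)),ray(S,(345,170))); print("bar",p,g)
p,g=tri(ray(T,(155,212)),ray(S,(255,402))); print("tub",p,g)
im=cv2.imread("pics/top0.png"); g=cv2.cvtColor(im,cv2.COLOR_BGR2GRAY)
print(im[100,220],im[225,420],im[215,160],im[185,440],im[238,446],im[180,190])
def blob(c,r,z,name):
    m=(g[c[1]-r:c[1]+r,c[0]-r:c[0]+r]<g[100,220]*0.86).astype(np.uint8)
    m=cv2.morphologyEx(m,cv2.MORPH_OPEN,np.ones((3,3)))
    k=max(cv2.findContours(m,cv2.RETR_EXTERNAL,cv2.CHAIN_APPROX_NONE)[0],key=cv2.contourArea)[:,0]+np.array(c)-r
    w=planepts(T,k,z).astype(np.float32); print(name,cv2.minEnclosingCircle(w),cv2.fitEllipse(w)[:2], len(k))
blob((440,237),42,.03,"lid"); blob((155,212),48,.075,"tub")
E
```

```text
bar [ 0.40116248 -0.34139154  0.04101758] 0.0026668089447129625
tub [0.45530434 0.21433228 0.08304179] 0.0020154831857195797
[118 111 107] [73 77 75] [70 75 73] [118 112 107] [73 78 76] [118 112 107]
lid ((0.39961159229278564, -0.3353841006755829), 0.06771757453680038) ((0.39951092004776, -0.335803359746933), (0.12658236920833588, 0.13391563296318054)) 184
tub ((0.4514008164405823, 0.21283799409866333), 0.076289601624012) ((0.4518488943576813, 0.21440590918064117), (0.12513799965381622, 0.1504344493150711)) 210
```

```bash
python3 - <<'E'
from plant import robot
from h import *
P=[.4005,-.337,.25]
best=[]
for y in(45,-135):
    q=robot.ik(P,[180,0,y]); print(y,q)
    if q is not None: best.append((abs(np.asarray(q)-robot.observe()["q"]).max(),y))
y=min(best)[1]
robot.move_pose(P,[180,0,y])
c=robot.get_calibration("wrist"); o=robot.observe(); cv2.imwrite("pics/w1.png",robot.grab_frame("wrist"))
np.save("w1.npy",c,allow_pickle=True)
print(c,o["tool_pos"],o["tcp_rot"],o["time"],project(c,[.4005,-.337,.046]))
E
```

```text
45 [-54.41452747  -7.69467836 -13.55700161  84.13767675   0.
  80.58547253]
-135 [-54.41452747  -7.69467836 -13.55700161  84.13767675   0.
 -99.41452747]
{'vertical_fov': 62.30146735424044, 'cx': 321.9283534834584, 'cy': 235.7491064845358, 'rvec': array([-2.66273277,  1.10200616,  0.15433864]), 'tvec': array([-0.52112936,  0.02216768,  0.33971759])} [ 0.40087054 -0.33656864  0.25004523] [ 1.79997655e+02 -5.25154148e-03  4.50588397e+01] 3.45 [322.43659709 224.38366268]
```

View pics/w1.png

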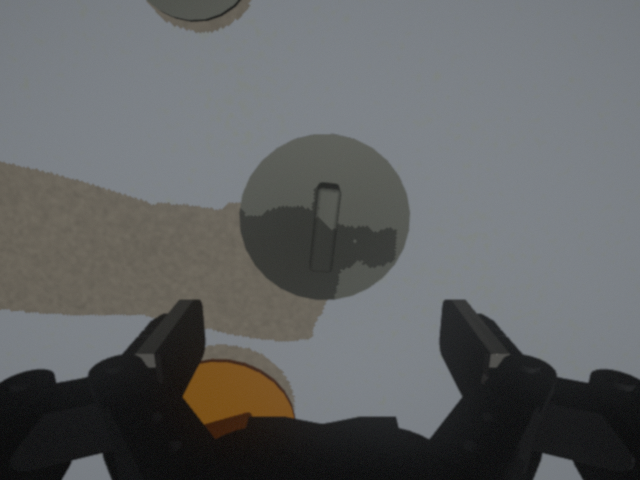

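The wrist view shows the large lid's flange centred at about (324.5,216), with radius about 85 px. The bar's top face runs from (329,190) to (322,271), so it is slightly rotated from my yaw.

```bash
python3 - <<'E'
from plant import robot
from h import *
c=np.load("w1.npy",allow_pickle=True).item()
a,b=onplane(c,(329,190),.061),onplane(c,(322,271),.061)
print(a,b,(a+b)/2,np.linalg.norm(a-b),np.degrees(np.arctan2(*(a-b)[1::-1])))
print(onplane(c,(324.5,216),.031), np.linalg.norm(onplane(c,(239,216),.031)-onplane(c,(410,216),.031)))
E
```

```text
[ 0.42271241 -0.32084366  0.061     ] [ 0.37929675 -0.35779445  0.061     ] [ 0.40100458 -0.33931906  0.061     ] 0.05701123100016881 40.40088909320697
[ 0.40347464 -0.3362181   0.031     ] 0.12778430369574978
```

```bash
python3 - <<'E'
from plant import robot
from h import *
robot.move_pose([.402,-.338,.18],[180,0,40.4])
print("guard",robot.line_to([.402,-.338,.108],vel=.08,guard=8))
robot.set_gripper(0.0)
o=robot.observe(); print(o["tool_pos"],o["gripper_width"],o["gripper_force"],o["ft_force"],o["time"])
robot.line_to([.402,-.338,.24],vel=.12)
o=robot.observe(); print(o["tool_pos"],o["gripper_width"],o["gripper_force"],o["ft_force"],o["time"])
robot.move_pose([.524,.116,.28],[180,0,122])
c=robot.get_calibration("wrist"); o=robot.observe(); cv2.imwrite("pics/w2.png",robot.grab_frame("wrist"))
np.save("w2.npy",c,allow_pickle=True)
print(o["tool_pos"],o["gripper_width"],o["q"],o["time"],project(c,[.4545,.214,.075]),project(c,[.524,.116,.28-.046-.03]))
E
```

```text
guard False
[ 0.40213378 -0.33815931  0.10825545] 0.014918144763948808 59.56255316734314 [8.13604957e-02 1.74687593e-03 2.86681141e+00] 5.575
[ 0.40174646 -0.3376738   0.2390088 ] 0.014811504291050208 59.146040081977844 [ 0.56528899 -0.04527315 -1.10900251] 6.825
[0.52415837 0.11516731 0.27979838] 0.014986776982466065 [-1.57656144e+00 -5.31665854e+00 -8.25213031e+00  8.70762489e+01
 -1.37265024e-02  5.65211781e+01] 8.55 [311.65942224  38.60620051] [323.71517747 300.78817661]
```

View pics/w2.png

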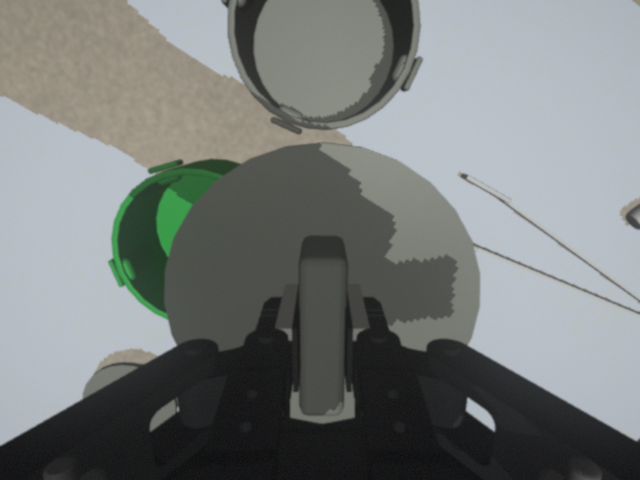

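The lid is held level, with the bar square in the fingers. The grey tub is at the top of the frame at about (324,35), roughly 10 px from my estimate. I'll enlarge that part and pick rim points.

```bash
python3 - <<'E'
import cv2
im=cv2.imread("pics/w2.png")[0:145,215:435]
im=cv2.convertScaleAbs(im,alpha=1.5,beta=10)
im=cv2.resize(im,None,fx=3.6,fy=3.6,interpolation=cv2.INTER_CUBIC)
cv2.imwrite("pics/w2c.png",im); print(im.shape)
E
```

```text
(522, 792, 3)
```

View pics/w2c.png

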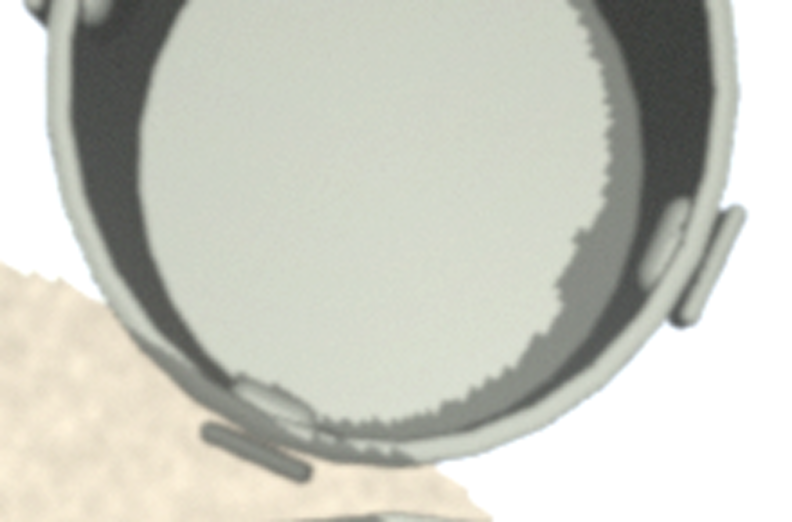

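The enlarged crop shows the rim's outer edge through crop pixels (47,80), (92,272), (412,465), (590,395) and (738,95). I'll fit a circle to these and the points between on the rim plane.

```bash
python3 - <<'E'
from h import *
from scipy.optimize import least_squares
c=np.load("w2.npy",allow_pickle=True).item()
k=np.array([(47,80),(60,185),(92,272),(130,335),(412,465),(500,450),(590,395),(662,325),(722,195),(738,95)])/3.6+[215,0]
w=planepts(c,k,.075)
s=least_squares(lambda p:np.hypot(*(w-p[:2]).T)-p[2],[.455,.214,.061]); print(s.x,np.abs(s.fun).max())
# flange of held lid: edges
a=onplane(c,(165,270),.280-.108+.031);b=onplane(c,(480,270),.280-.108+.031);print((a+b)/2,np.linalg.norm(a-b))
E
```

```text
[0.45871147 0.22197949 0.06009872] 0.00041294381506931654
[0.5168166  0.12659186 0.203     ] 0.1244196500275188
```

```bash
python3 - <<'E'
from plant import robot
from h import *
im=cv2.imread("pics/top0.png"); T=robot.get_calibration("top"); S=robot.get_calibration("side"); si=cv2.imread("pics/side0.png")
def crop(im,C,x0,y0,w,h,s):
    o=cv2.resize(cv2.convertScaleAbs(im[y0:y0+h,x0:x0+w],alpha=1.6),None,fx=s,fy=s,interpolation=cv2.INTER_CUBIC)
    for ctr,col in(((.4587,.222),(0,0,255)),((.4553,.2143),(255,0,0))):
        p=np.array([(project(C,[ctr[0]+.061*np.cos(a),ctr[1]+.061*np.sin(a),.075])-[x0,y0]+.5)*s for a in np.linspace(0,2*np.pi,90)])
        cv2.polylines(o,[p.astype(int)],True,col,1)
    return o
cv2.imwrite("pics/ov.png",np.hstack([crop(im,T,110,165,95,95,4),crop(si,S,195,355,120,120,380/120)]))
E
```

```text
(no output)
```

View pics/ov.png

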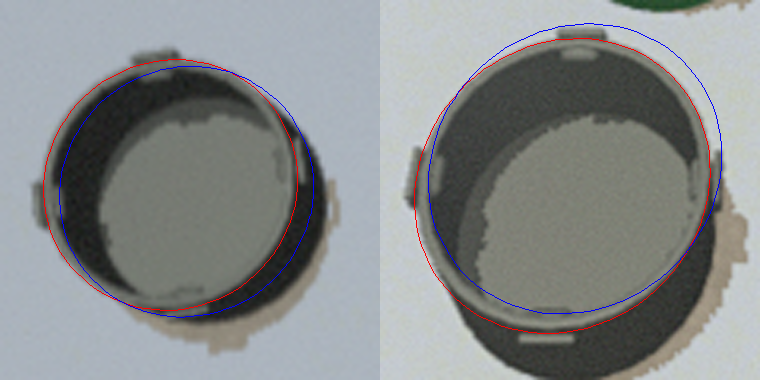

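The red circle, from the wrist fit, lies on the rim in both the top and side views, so the tub is at (0.4587, 0.222). Next I'll place the lid and press it down.

```bash
python3 - <<'E'
from plant import robot
from h import *
x,y=.4587,.222
def s(n):
    o=robot.observe(); print(n,o["tool_pos"].round(4),o["ft_force"].round(1),round(o["gripper_width"],4),round(o["time"],2))
robot.line_to([x,y,.25],vel=.12); robot.pause(.2); s("above")
print(robot.line_to([x,y,.182],vel=.08,guard=8)); s("in")
print(robot.line_to([x,y,.151],vel=.02,guard=32)); s("pressed")
cv2.imwrite("pics/s2.png",robot.grab_frame("side"))
E
```

```text
above [0.459  0.2216 0.2501] [ 0.2 -0.4 -1. ] 0.015 10.02
False
in [0.459  0.2221 0.1826] [-0.  -0.5 -0.9] 0.0153 11.02
True
pressed [0.4586 0.2225 0.1573] [-1.2  0.4  4.2] 0.0152 12.2
```

```bash
python3 - <<'E'
from plant import robot
from h import *
x,y=.4587,.222
def s(n):
    o=robot.observe(); print(n,o["tool_pos"].round(4),o["ft_force"].round(1),round(o["gripper_width"],4),round(o["time"],2))
print(robot.line_to([x,y,.153],vel=.02,guard=28)); s("press2")
robot.set_gripper(.05); s("open")
robot.line_to([x,y,.25],vel=.12); robot.move_pose([.524,.116,.30],[180,0,122]); robot.pause(.2); s("up")
S=robot.get_calibration("side"); a=robot.grab_frame("side")
W=robot.get_calibration("wrist"); b=robot.grab_frame("wrist")
x0,y0,w,h,k=185,330,130,130,3
o=cv2.resize(cv2.convertScaleAbs(a[y0:y0+h,x0:x0+w],alpha=1.6),None,fx=k,fy=k,interpolation=cv2.INTER_CUBIC)
for z,col in((.080,(0,0,255)),(.092,(255,0,0))):
    p=np.array([(project(S,[x+.064*np.cos(t),y+.064*np.sin(t),z])-[x0,y0]+.5)*k for t in np.linspace(0,2*np.pi,90)])
    cv2.polylines(o,[p.astype(int)],True,col,1)
b=cv2.resize(b,(520,390)); cv2.imwrite("pics/fin.png",cv2.resize(np.hstack([o,b]),(800,343)))
E
```

```text
True
press2 [0.4585 0.2225 0.1572] [-0.8 -0.1  5.3] 0.0149 12.46
open [0.4583 0.2226 0.1567] [ 0.3 -1.   0. ] 0.0498 12.89
up [0.5234 0.1169 0.2993] [0.5 0.2 1.2] 0.0499 14.62
```

View pics/fin.png

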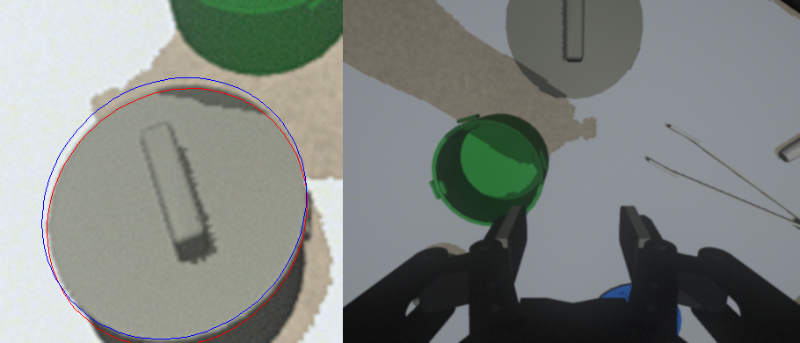

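The side view shows the lid's flange on the circle for the fully home height (red), not the proud one. To confirm, I'll do one straight press on the bar top with shut fingers and then take an enlarged look.

```bash
python3 - <<'E'
from plant import robot
from h import *
x,y=.4587,.222
def s(n):
    o=robot.observe(); print(n,o["tool_pos"].round(4),o["ft_force"].round(1),round(o["gripper_width"],4),round(o["time"],2))
robot.set_gripper(0.0)
robot.move_pose([x,y,.22],[180,0,122])
print(robot.line_to([x,y,.176],vel=.025,guard=25)); s("press")
robot.line_to([x,y,.25],vel=.12); robot.move_pose([.524,.116,.30],[180,0,122]); robot.pause(.2); s("up")
S=robot.get_calibration("side"); a=robot.grab_frame("side"); t=robot.grab_frame("top")
x0,y0,w,h,k=190,345,130,130,4.5
o=cv2.resize(cv2.convertScaleAbs(a[y0:y0+h,x0:x0+w],alpha=1.6),None,fx=k,fy=k,interpolation=cv2.INTER_CUBIC)
for q in np.linspace(0,2*np.pi,24,endpoint=False):
    for z,col in((.080,(0,0,255)),(.092,(255,0,0))):
        p=(project(S,[x+.064*np.cos(q),y+.064*np.sin(q),z])-[x0,y0]+.5)*k
        cv2.circle(o,tuple(int(v) for v in p),2,col,-1)
cv2.imwrite("pics/fin2.png",o); cv2.imwrite("pics/top2.png",t)
E
```

```text
True
press [0.4587 0.222  0.1827] [-1.7 -1.5  5.8] 0.0 17.26
up [0.5233 0.1169 0.2993] [-0.3 -0.3 -0.1] -0.0002 18.77
```

View pics/fin2.png

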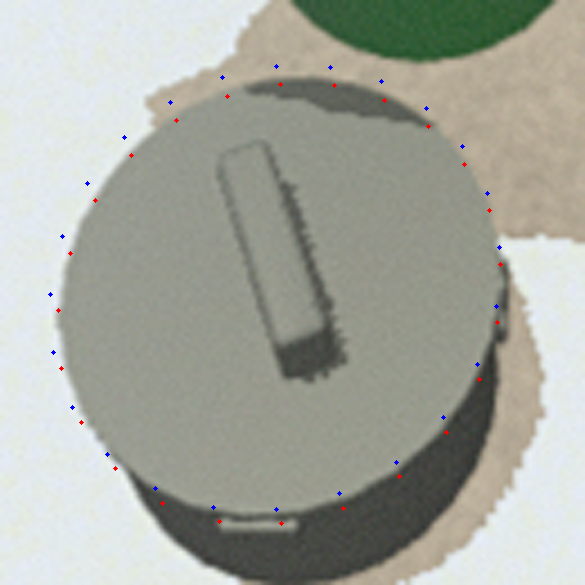

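View pics/top2.png

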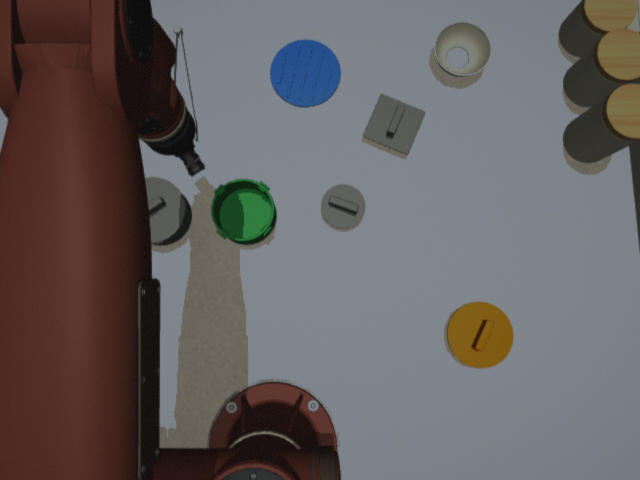

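Contact came at TCP z 0.1827, where the fully home height predicts 0.183 (a proud lid would give 0.195). The flange outline follows the home circle evenly, offset by about 1 px all round. In the top view the other lids, the green tub and the orange lid are where they started.

```bash
python3 -c "
from plant import robot
print(robot.job_done())"
```

```text
the job is handed in; nothing more can be done
None
```

The large round grey lid is on the grey tub and snapped fully home, the other two lids were left where they lay, and I handed the job in at about 19 s.

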